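Centre the upturned bowl on the banding wheel

ROBOT

A 6-joint arm with a two-finger parallel gripper is mounted at the origin on the work surface. World frame = base frame: x ahead of the robot, y to its left, z up, the work surface at z = 0. Lengths are in m, angles in degrees, forces in N, time in s.
With the tool pointing down it reaches from about 0.3 to 0.75 m from the base axis. Payload 8.5 kg.
Tool frame: the origin (TCP) lies midway between the tips of the shut fingers; the grasp point (between the pads) lies 19 mm behind it; y points along the fingers, x is the direction in which the jaws open and shut, and the axes are right-handed (so a half turn about y gives the same grasp; the last joint's range is limited). The gripper opens to 85 mm and grips with 20 to 120 N. Pads are 22 mm wide; open, the fingers measure 114 mm over their backs; the gripper's body (76 mm by 85 mm) begins 54 mm behind the grasp point. The pads swing forward as they close: fully open they stand 13 mm farther back than shut.
Start: joints at [-85.101, 21.807, 74.336, -0, 83.858, -12.336], TCP at [0.163, -0.525, 0.231] pointing down, gripper open.
Joint ranges: [-178.18, 178.18], [-50.72, 133.34], [12.68, 142.11], [-81.47, 261.47], [9.98, 163.14], [-165.26, 165.26]. Speed limits (degrees/s): [136.94, 136.94, 180, 180, 180, 180].

INTERFACE

Orientations are given as a 3x3 rotation matrix whose columns are the frame's x, y, z axes.
In Python, from rig import env gives the robot as it stands.
- The arm moves only by the tool carry_out, never from a script. Its argument "plan" is a list of rows, each a list of 3 entries, a list of its own where there are three numbers: the shift along the tool's x, y, z in m, then the turn, a rotation vector about the tool's x, y, z in degrees, then the finger opening in m, from 0 to 0.0854. In form: [[[dx, dy, dz], [ax, ay, az], jaw], ...]. A call has 1 to 8 rows; each row shifts and turns the commanded pose from where the row before left it, along the tool's axes as they then stand; what a row does not reach is not made up. A row lasts 1/8 s, in which the tool goes at most 62.5 mm and 10.7 degrees, less where a joint would pass 70% of its speed; a pose out of reach is approached as far as the arm can. A call is refused whole if a number of a shift passes 0.0625 or a number of a turn 10.7, either way. A call with a gripper value outside its range is refused whole. The fingers move at their own pace and stop on an object; "force" is the grip in N (left out, the last holds). Time passes only in rows, so rows that do not move let the fingers close. It gives the time, the measured TCP pose, the force and the opening at its end, in the units of the state.
- env.observe(): the state, without advancing time (a new reading comes with each control period).
- env.get_image(name): name is "scene" or "top" or "wrist"; returns a dict with "image" (400x640x3 uint8, red, green, blue), "vfov" (degrees; the focal length in pixels is half the picture's height over the tangent of half this angle, whatever the lens; pixels are square), "cx", "cy" (the principal point, pixels), "k1" (the pictures are not rectified: a ray, as slopes to the right and down, at radius r is drawn at 1 + k1 r^2 times it, then the intrinsics apply), "rvec" (rotation vector, rad) and "tvec" (3), from world to camera coordinates, as OpenCV has them; the wrist camera has in their place "tool_from_camera" (4x4, takes a point from camera to tool coordinates, whose origin is the TCP and whose axes are the tool frame's). Camera axes: x right, y down, z forward; pixel columns grow to the right and rows downward; lengths in m; the calibration is good to about 2 mm. A picture is of the moment at which its call begins: read the wrist's pose just before it. There is no depth.
- env.close_job(): hands the job in, once; it reports no verdict.
Trained networks look in a picture, given as the dict that the camera call returned (one of the last four; its "shot" number tells which), for a name from the list of things; names that differ only in an ending like _2 or _b are one class to them, and where a whole thing is asked for, a point or a joint stands for the part that bears it (a point fixed in the world has none). Each returns a list of dicts, best first, with "conf" (0 to 1); they miss things now and then, are a little off and sometimes report something else, mostly with a low value. They report only what shows in the picture. A call takes as long as a camera call. They do not tell look-alikes from the thing itself.
- env.outline_of(target, picture): "mask" (400x640 bool, what is visible of it) and "pixel" ([row, column] in pixels, amid what is visible of it).
The state is a dict: "time_s": time; "q": joint angles; "qvel": joint speeds; "joint_efforts": joint torques, N m; "position": TCP position; "tool_rot": TCP orientation; "ft_force": force on the tool from outside, world axes, zero at the start; "wrist_torque": the same for the moment, N m; "grip_width": finger opening in m.
Only numpy, scipy, OpenCV 4.12 (cv2) and the standard library are available. Lean on these libraries where they do the work, as an engineer would, in place of code of your own. Each camera call takes 0.05 s, during which the arm holds its last target.

TASK

The upturned biscuit-ware bowl is sitting off-centre on the banding wheel. With your fingertips against the outside of its wall, push it gently across the wheel head until it is centred on the grooved rings (to about 5 mm), ready for banding; keep it flat on the wheel, do not lift it or grip it from above, and do not flick it. Leave everything else on the table where it is and take your hand away.

Things in the scene. Friction and masses are not known exactly. Their poses are not given: they have to be found in the camera images.
- bowl: the bowl: terracotta biscuit ware standing upside down on the wheel head, 61 mm tall, 0.35 kg give or take a third. Its widest part is the plain round band at the rim, 110 mm in diameter and upright for the lowest 20 mm; above this it curves in to a foot ring 56 mm across on top. Origin: centre of the rim circle, in the plane where it rests on the wheel head. Its z axis points up; it is round, so its yaw means nothing. It slides on the wheel under a push of a few newtons
- wheel_center (a point): the point on the banding wheel's turning axis in the top face of its head, 110 mm above the table. The head is a flat round aluminium disc 250 mm in diameter and 12 mm thick with no raised edge and with dark concentric centring grooves (radii 35, 50, 65, 80, 95 and 110 mm), on a dark cast column (42 mm) and foot (176 mm across) that stand fast on the table
- wheel_head (a joint): angle of the wheel head about its upright axis, counter-clockwise from above; no stops. It turns freely (a torque of about 0.03 N m moves it), so a push that does not run through the axis turns the head with the bowl on it
- mug: terracotta biscuit-fired mug with a side handle, 76 mm across, 85 mm tall; origin at the centre of its underside; not part of the job
- jar: clear screw jar with a white cap, 68 mm across, 85 mm tall; origin at the centre of its underside; not part of the job
- dish: small white porcelain dish, 96 mm across, 34 mm tall; origin at the centre of its underside; not part of the job
- beaker: terracotta biscuit-fired beaker without a handle, 68 mm across, 95 mm tall; origin at the centre of its underside; not part of the job
- loop_tool: trimming tool lying down, 200 mm long along its x, 12 mm thick, wooden handle and wire loop; origin near its middle, at table level; not part of the job
- rib: flat wooden throwing rib with round ends, 55 x 165 x 6 mm, long along its y; origin at the centre of its underside; not part of the job
- brush: flat glaze brush with a wooden handle lying down along its x, 200 mm long, 42 mm wide, 20 mm thick; origin near its middle, at table level; not part of the job
Mind the look-alikes: they are no part of the job. What is shaped like the bowl but pink is not meant.

How it is judged:
By the outcome, as a careful person would: the job done as asked, in the order asked, and still so for the second after the job is handed in, with the robot touching nothing.
It also fails if it takes over 51 s, if anything falls off the work surface, if the arm or the gripper's body presses on something with over 40 N, if the wrist force passes 120 N, or if a joint passes its speed limit or range.

## Working session

There is one attempt and no reset: what is moved stays moved. The work goes in short steps, Python scripts to look and compute and a tool call to move; the robot and the scene stay as the last step left them, time stands still between calls to the robot, and variables do not carry over. Pictures are saved under pics/ and viewed, and the job is handed in when it is done.

Besides the shell and the picture viewer there is one more tool, called after "Request:" by a JSON object that holds its "api" and its "payload". carry_out: Moves the arm, as the interface text tells. Its arguments: {"type":"object","properties":{"plan":{"type":"array","items":{"type":"array"}},"force":{"type":"number"}},"required":["plan"]}

```bash
mkdir -p pics; ls; python3 - <<'E'
from rig import env
import cv2,numpy as np,pickle
s=env.observe(); print(s['time_s'],s['position'],s['tool_rot'],s['grip_width'])
for n in ['scene','top']:
    p=env.get_image(n); cv2.imwrite(f'pics/{n}0.png',p['image'][:,:,::-1])
    print(n,{k:v for k,v in p.items() if k!='image'})
    for t in ['bowl','wheel_head']:
        for d in env.outline_of(t,p): print(t,d['conf'],d['pixel'],d['mask'].sum())
    pickle.dump(p,open(f'{n}0.pkl','wb'))
E
```

```text
pics
0.0 [ 0.16292662 -0.52498462  0.23070828] [[ 2.96285990e-01 -1.25398751e-04  9.55099260e-01]
 [-9.55098140e-01  1.49823201e-03  2.96285839e-01]
 [-1.46811416e-03 -9.99998870e-01  3.24137040e-04]] 0.08538925560713108
scene {'vfov': 46.98758645727558, 'cx': 322.11619166223636, 'cy': 192.40798636869087, 'k1': -0.01945976044055586, 'rvec': array([ 0.87891572,  2.62318808, -0.92634582]), 'tvec': array([ 0.43924677, -0.19046863,  1.69650125]), 'shot': 1}
bowl 0.83 [194.2, 336.6] 1018
bowl 0.75 [202.6, 389.4] 858
bowl 0.63 [289.0, 336.3] 1168
wheel_head 0.9 [187.2, 313.7] 3139
wheel_head 0.57 [196.0, 336.7] 972
top {'vfov': 57.450402940127816, 'cx': 323.6127414695339, 'cy': 200.21168767658375, 'k1': 0.0096246617996381, 'rvec': array([ 2.19680351, -2.13361276,  0.09935157]), 'tvec': array([-0.00686059,  0.58456981,  1.31263784]), 'shot': 2}
bowl 0.73 [257.8, 289.9] 759
bowl 0.62 [174.0, 262.5] 665
bowl 0.57 [217.5, 314.1] 813
bowl 0.56 [202.8, 197.1] 555
wheel_head 0.91 [209.7, 334.2] 3291
```

View pics/scene0.png

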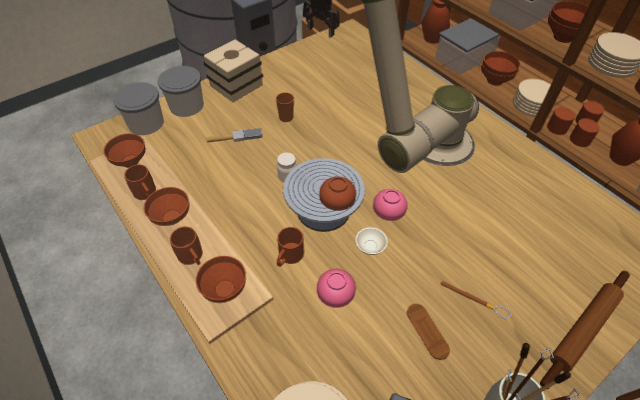

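View pics/top0.png

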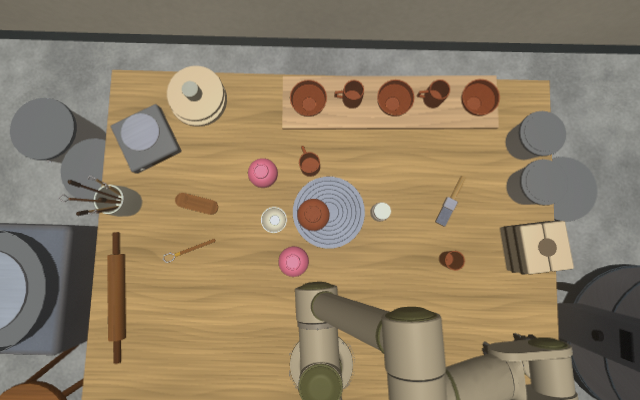

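```bash
cat > h.py <<'E'
import cv2,numpy as np
from scipy.optimize import least_squares
def cam(p):
    f=200/np.tan(np.radians(p['vfov'])/2)
    K=np.array([[f,0,p['cx']],[0,f,p['cy']],[0,0,1]]); D=np.array([p['k1'],0,0,0,0.])
    if 'tool_from_camera' in p:
        T=p['w_from_t']@p['tool_from_camera']; T=np.linalg.inv(T); R=T[:3,:3]; t=T[:3,3]
    else: R=cv2.Rodrigues(p['rvec'])[0]; t=p['tvec']
    return K,D,R,t
def proj(p,X):
    K,D,R,t=cam(p); return cv2.projectPoints(np.asarray(X,float).reshape(-1,3),cv2.Rodrigues(R)[0],t,K,D)[0][:,0]
def back(p,uv,z):
    K,D,R,t=cam(p); n=cv2.undistortPoints(np.asarray(uv,float).reshape(-1,1,2),K,D)[:,0]
    d=np.c_[n,np.ones(len(n))]@R; c=-R.T@t
    return c+d*((z-c[2])/d[:,2])[:,None]
A=np.linspace(0,2*np.pi,73)[:-1]
def circ(x,y,z,r): return np.c_[x+r*np.cos(A),y+r*np.sin(A),0*A+z]
def bowlpts(x,y,z0=.11):
    # rim band, curved wall, foot
    L=[circ(x,y,z0+h,r) for h,r in [(0,.055),(.02,.055),(.035,.050),(.048,.040),(.055,.03),(.061,.028)]]
    return np.vstack(L)
def hull(p,P): return cv2.convexHull(proj(p,P).astype(np.float32))[:,0]
def dist(h,pts): return np.array([cv2.pointPolygonTest(h.reshape(-1,1,2),(float(a),float(b)),True) for a,b in pts])
def terracotta(im):
    hsv=cv2.cvtColor(im,cv2.COLOR_RGB2HSV); H,S,V=[hsv[...,i].astype(int) for i in range(3)]
    return ((H<12)|(H>172))&(S>120)
def contour(m):
    c=max(cv2.findContours(m.astype(np.uint8),cv2.RETR_EXTERNAL,cv2.CHAIN_APPROX_NONE)[0],key=len)
    return c[:,0].astype(float)
def fit(p,pts,model,x0):
    f=lambda v:dist(hull(p,model(*v)),pts)-0.5
    r=least_squares(f,x0,loss='soft_l1',diff_step=1e-3,x_scale=.01); return r.x,np.abs(r.fun)
E
python3 - <<'E'
from h import *; import pickle
for n,rc in [('scene',(194,337)),('top',(217,314))]:
    p=pickle.load(open(n+'0.pkl','rb')); im=p['image']
    K,D,R,t=cam(p); print(n,'cam',-R.T@t)
    m=terracotta(im).astype(np.uint8); l=cv2.connectedComponents(m)[1]; m=l==l[rc]; pts=contour(m)
    x0=back(p,[[rc[1],rc[0]]],.14)[0,:2]
    b,e=fit(p,pts,bowlpts,x0); print('bowl',b,np.median(e),m.sum())
    hsv=cv2.cvtColor(im,cv2.COLOR_RGB2HSV)
    g=((hsv[...,0]>95)&(hsv[...,0]<130)&(hsv[...,1]>20)&(hsv[...,2]>90))|m
    l=cv2.connectedComponents(g.astype(np.uint8))[1]; g=l==l[rc]; 
    pts2=contour(g); 
    w,e2=fit(p,pts2,lambda x,y:np.vstack([circ(x,y,.11,.125),circ(x,y,.098,.125)]),x0)
    print('wheel',w,np.median(e2),np.percentile(e2,90),g.sum())
    v=cv2.resize(im,None,fx=4,fy=4,interpolation=cv2.INTER_CUBIC)[:,:,::-1].copy()
    for h,c in [(hull(p,bowlpts(*b)),(0,255,0)),(proj(p,circ(*w,.11,.125)),(0,0,255)),(proj(p,circ(*w,.11,.08)),(255,0,0)),(proj(p,circ(*w,.11,.11)),(255,0,0)),]:
        cv2.polylines(v,[((h+.5)*4).astype(int).reshape(-1,1,2)],True,c,1)
    r,c=rc; v=v[4*r-240:4*r+240,4*c-300:4*c+320]; cv2.imwrite(f'pics/fit_{n}.png',v)
    for q in [(.0,0)]: pass
# others in top
p=pickle.load(open('top0.pkl','rb'))
for nm,uv,z in [('pinkA',(262,173),.03),('pinkB',(293,261),.03),('dish',(274,220),.02),('jar',(382,211),.08),('mug',(310,163),.04)]: print(nm,back(p,[uv],z)[0].round(3))
E
```

```text
scene cam [1.09747122 0.69539078 1.19135264]
bowl [0.52733681 0.0399072 ] 0.663161924140237 956
wheel [0.60940446 0.09700493] 10.859116901699977 18.41091862108084 956
top cam [ 0.44977216 -0.0038693   1.36472601]
bowl [0.52592868 0.04396348] 0.6242967862290022 762
wheel [ 0.53825933 -0.00826579] 1.033100701226859 1.3657974139397857 3755
pinkA [0.679 0.242 0.03 ]
pinkB [0.36  0.114 0.03 ]
dish [0.507 0.191 0.02 ]
jar [ 0.547 -0.197  0.08 ]
mug [0.72  0.064 0.04 ]
```

```bash
python3 - <<'E'
from h import *; import pickle
for n,rc in [('scene',(187,325)),('top',(212,330))]:
    p=pickle.load(open(n+'0.pkl','rb')); im=p['image']; print(im[187,300],im[212,345]) 
    hsv=cv2.cvtColor(im,cv2.COLOR_RGB2HSV); g=cv2.cvtColor(im,cv2.COLOR_RGB2GRAY)
    # wheel fit: edge between wood (low hue) and gray-blue: b>r
    d=cv2.resize((im[...,2].astype(np.float32)-im[...,0]),None,fx=1,fy=1)
    m=(d>-10)&(np.hypot(*(np.indices(g.shape)-np.array(rc)[:,None,None]))<60)
    m=cv2.morphologyEx(m.astype(np.uint8),cv2.MORPH_OPEN,np.ones((3,3)))
    hs=contour(m); 
    w=np.array([.5383,-.0083])
    # keep pts above col? restrict by radius about model
    for it in range(4):
        B=back(p,hs,.11)[:,:2]; r=np.hypot(*(B-w).T); k=abs(r-.125)<(.02 if it==0 else .006)
        w=least_squares(lambda v:np.hypot(*(B[k]-v[:2]).T)-v[2],[*w,.125],loss='soft_l1',f_scale=.001).x
        print(n,w,k.sum(),len(k)); w=w[:2]
    S=5; v=cv2.resize(im,None,fx=S,fy=S,interpolation=cv2.INTER_CUBIC)[:,:,::-1].copy()
    for h,c in [(proj(p,circ(*w,.11,.125)),(0,0,255)),(proj(p,circ(*w,.11,.08)),(0,255,0)),(proj(p,circ(*w,.11,.11)),(255,0,0)),(hull(p,bowlpts(.5265,.042)),(0,255,0))]:
        cv2.polylines(v,[((h+.5)*S).astype(int).reshape(-1,1,2)],True,c,1)
    r,c=rc; v=v[S*r-240:S*r+240,S*c-270:S*c+270]; cv2.imwrite(f'pics/fit2_{n}.png',v)
E
python3 -c "
import cv2,numpy as np
cv2.imwrite('pics/f2.png',cv2.resize(np.hstack([cv2.imread('pics/fit2_top.png'),cv2.imread('pics/fit2_scene.png')]),(800,356),interpolation=cv2.INTER_AREA))"
```

```text
[164 167 176] [165 170 178]
scene [ 0.54249827 -0.00824668  0.12278255] 174 211
scene [ 0.54221033 -0.00862661  0.12250096] 161 211
scene [ 0.54221033 -0.00862661  0.12250096] 161 211
scene [ 0.54221033 -0.00862661  0.12250096] 161 211
[161 132  88] [158 163 175]
top [ 0.53689407 -0.00762971  0.12176224] 201 201
top [ 0.53689407 -0.00762971  0.12176224] 201 201
top [ 0.53689407 -0.00762971  0.12176224] 201 201
top [ 0.53689407 -0.00762971  0.12176224] 201 201
```

View pics/fit2_top.png

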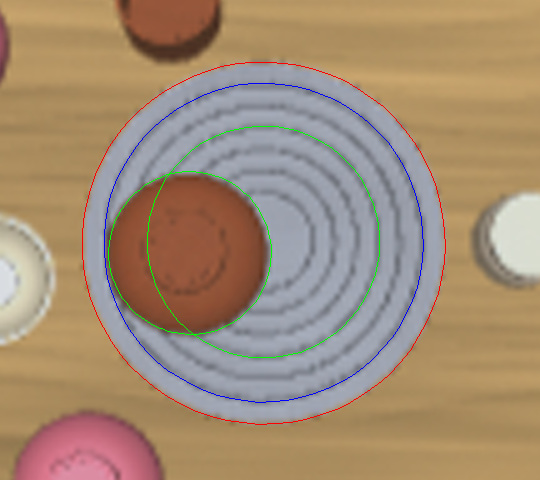

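View pics/fit2_scene.png

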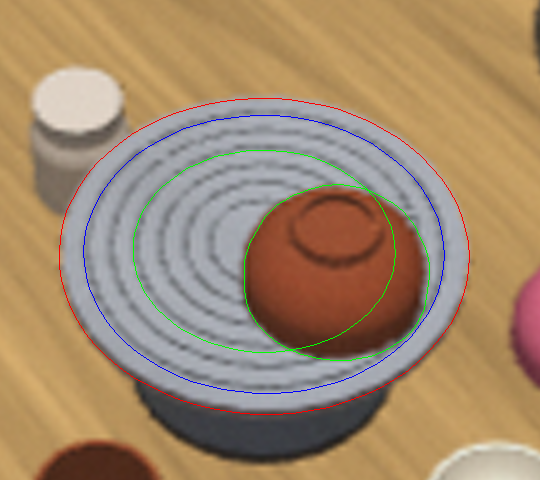

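Candidates in the top view: the terracotta bowl on the wheel (row 213, col 313) and two pink look-alikes (173, 262) and (261, 293). The upturned bowls/mugs on the rear board are also terracotta. I choose the terracotta one on the wheel, and the crop confirms it: foot ring up, with the fitted outline lying on it. The bowl is at about (0.527, 0.042) and the axis at about (0.539, −0.008). I'll move up and over first.

Request:
{"api": "carry_out", "payload": {"plan": [[[-0.04,-0.009,0.042],[0,0,0],0.06],[[-0.04,-0.009,0.042],[0,0,0],0.06],[[-0.04,-0.009,0.042],[0,0,0],0.06],[[-0.04,-0.009,0.042],[0,0,0],0.06],[[-0.04,-0.009,0.042],[0,0,0],0.06],[[-0.04,-0.009,0.042],[0,0,0],0.06],[[-0.04,-0.009,0.042],[0,0,0],0.06],[[-0.04,-0.009,0.042],[0,0,0],0.06]]}}

```text
time_s: 1.3
position: [0.3896, -0.1183, 0.3038]
tool_rot: [[0.296, 0.001, 0.955], [-0.955, -0.0, 0.296], [0.001, -1.0, 0.0]]
ft_force: [1.2, -1.1, 0.2]
grip_width: 0.06
```

Request:
{"api": "carry_out", "payload": {"plan": [[[0,0,0],[0,-10.7,0],0.06],[[0,0,0],[0,-10.7,0],0.06],[[0,0,0],[0,-10.7,0],0.06],[[0,0,0],[0,-10.7,0],0.06],[[0,0,0],[0,-10.7,0],0.06],[[0,0,0],[0,-10.7,0],0.06],[[0,0,0],[0,-10.7,0],0.06],[[0,0,0],[0,-10.7,0],0.06]]}}

```text
time_s: 2.3
position: [0.389, -0.1201, 0.3033]
tool_rot: [[0.974, -0.0, -0.228], [0.228, 0.0, 0.974], [-0.0, -1.0, 0.0]]
ft_force: [0.4, -0.7, 0.1]
grip_width: 0.0602
```

```bash
python3 - <<'E'
from rig import env
s=env.observe(); print(s['time_s'],s['position'],s['tool_rot'].round(3),s['grip_width'],s['q'])
R=s['tool_rot']; print('shift to hover',R.T@(np.array([.50,.12,.30])-s['position']) if 0 else R.T@([.50-s['position'][0],.12-s['position'][1],.30-s['position'][2]]))
E
```

```text
2.3 [ 0.38897633 -0.12005369  0.30332222] [[ 0.974 -0.    -0.228]
 [ 0.228  0.     0.974]
 [-0.    -1.     0.   ]] 0.060232919059031 [-3.39295679e+01  4.22188392e+00  8.60920143e+01  1.05860543e-03
  8.96899664e+01 -4.71145016e+01]
shift to hover [0.16285206 0.00332987 0.2084015 ]
```

Request:
{"api": "carry_out", "payload": {"plan": [[[0.0325,0,0.042],[0,0,0],0.06],[[0.0325,0,0.042],[0,0,0],0.06],[[0.0325,0,0.042],[0,0,0],0.06],[[0.0325,0,0.042],[0,0,0],0.06],[[0.0325,0,0.042],[0,0,0],0.06],[[0,0,0],[0,0,0],0.06]]}}

```text
time_s: 3.05
position: [0.5014, 0.1234, 0.3026]
tool_rot: [[0.974, -0.001, -0.226], [0.226, 0.0, 0.974], [-0.001, -1.0, 0.001]]
ft_force: [-0.8, 0.2, 0.0]
grip_width: 0.0599
```

```bash
python3 - <<'E'
from rig import env
import cv2,numpy as np,pickle
s=env.observe(); print(s['time_s'],s['position'],s['grip_width'],s['ft_force'],s['q'])
p=env.get_image('wrist'); T=np.eye(4);T[:3,:3]=s['tool_rot'];T[:3,3]=s['position'];p['w_from_t']=T
cv2.imwrite('pics/w1.png',p['image'][:,:,::-1]); print(p['tool_from_camera'],p['vfov'])
pickle.dump(p,open('w1.pkl','wb'))
p=env.get_image('top');cv2.imwrite('pics/top1.png',p['image'][:,:,::-1]);pickle.dump(p,open('top1.pkl','wb'))
E
```

```text
3.05 [0.5013695  0.12335297 0.30262651] 0.05987011082150012 [-0.7999279   0.19833593  0.00654172] [ 6.56445816e-01  1.59625031e+01  7.13380333e+01  2.24399991e-02
  9.27481474e+01 -1.24179397e+01]
[[ 9.99999711e-01  4.33598436e-04  6.23960327e-04 -1.64011929e-04]
 [-4.89991525e-04 -2.59624945e-01  9.65709401e-01 -1.41719888e-01]
 [ 5.80725752e-04 -9.65709428e-01 -2.59624657e-01  6.58019115e-02]
 [ 0.00000000e+00  0.00000000e+00  0.00000000e+00  1.00000000e+00]] 65.95792041409209
```

View pics/w1.png

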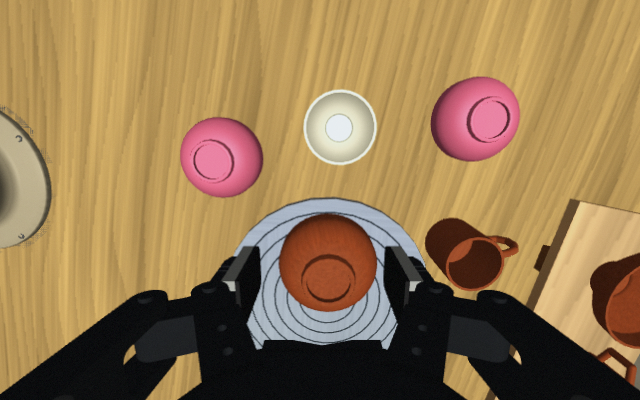

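```bash
cat >> h.py <<'E'
def wheelfit(p,w0,bowl=None,rng=.012,z=.11):
    """centre by ring darkness: radial-profile contrast"""
    im=p['image'].astype(np.float32); g=im.mean(2)
    sat=(im[...,0]-im[...,2]); ok=((sat<5)&(g>45)).astype(np.uint8)   # aluminium / groove, not black gripper, not wood
    a=np.linspace(0,2*np.pi,361)[:-1]
    R=np.array([.035,.05,.065,.08,.095,.11])
    def samp(x,y,r):
        uv=proj(p,np.c_[x+r*np.cos(a),y+r*np.sin(a),0*a+z]).astype(np.float32)
        v=cv2.remap(g,uv[:,0],uv[:,1],cv2.INTER_LINEAR,borderValue=0)
        o=cv2.remap(ok.astype(np.float32),uv[:,0],uv[:,1],cv2.INTER_LINEAR,borderValue=0)
        return v,o
    def score(v):
        n=d=0
        for r in R:
            c,o=samp(*v,r); i,oi=samp(*v,r-.0055); e,oe=samp(*v,r+.0055)
            k=(o>.9)&(oi>.9)&(oe>.9)
            n+=((i+e)/2-c)[k].sum(); d+=k.sum()
        return n/max(d,1),d
    w=np.array(w0,float)
    for step in (.003,.001,.0004):
        G=[(score(w+[i*step,j*step])[0],i,j) for i in range(-4,5) for j in range(-4,5)]
        s,i,j=max(G); w=w+[i*step,j*step]
    return w,s,score(w)[1]
def bowlfit(p,x0,z0=.11,rej=None):
    im=p['image']; m=terracotta(im).astype(np.uint8)
    u=proj(p,[[*x0,z0+.05]])[0].round().astype(int); l=cv2.connectedComponents(m)[1]; m=l==l[u[1],u[0]]
    pts=contour(cv2.morphologyEx(m.astype(np.uint8),cv2.MORPH_CLOSE,np.ones((5,5))))
    b,e=fit(p,pts,bowlpts,x0); return b,np.median(e),m.sum(),pts
def show(p,b,w,fn,S=2,box=None):
    v=cv2.resize(p['image'],None,fx=S,fy=S,interpolation=cv2.INTER_CUBIC)[:,:,::-1].copy()
    L=[(hull(p,bowlpts(*b)),(0,255,0))]+[(proj(p,circ(*w,.11,r)),(0,0,255)) for r in (.05,.08,.11,.125)]
    for h,c in L: cv2.polylines(v,[((h+.5)*S).astype(int).reshape(-1,1,2)],True,c,1)
    if box: v=v[box[0]*S:box[1]*S,box[2]*S:box[3]*S]
    cv2.imwrite(fn,v)
E
python3 - <<'E'
from h import *; import pickle
for n in ['scene0','top0','w1']:
    p=pickle.load(open(n+'.pkl','rb'))
    w=wheelfit(p,(.539,-.008)); b=bowlfit(p,(.5265,.042)); print(n,w,b[:3],'offset',w[0]-b[0])
    if n=='w1': show(p,b[0],w[0],'pics/w1f.png',3,(190,360,200,460))
E
```

```text
scene0 (array([ 0.5386, -0.0104]), np.float64(26.42698874166049), np.int64(1349)) (array([0.52734227, 0.03991739]), np.float64(0.6634795687209534), np.int64(956)) offset [ 0.01125773 -0.05031739]
top0 (array([ 0.537, -0.007]), np.float64(23.865143229166666), np.int64(1500)) (array([0.5259336 , 0.04396459]), np.float64(0.6254159133569842), np.int64(762)) offset [ 0.0110664  -0.05096459]
w1 (array([ 0.5386, -0.0096]), np.float64(55.641264912749286), np.int64(702)) (array([0.52693788, 0.04119544]), np.float64(0.8995474035179107), np.int64(7416)) offset [ 0.01166212 -0.05079544]
```

View pics/w1f.png

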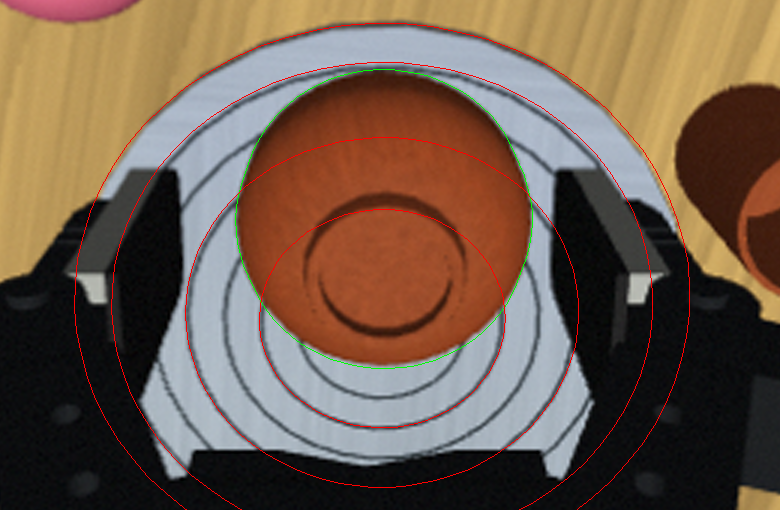

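Wrist, top and scene views agree: the offset is (0.0115, −0.0507) m, and the tool's −z axis already runs along it. Next I'll line up behind the bowl and descend.

Request:
{"api": "carry_out", "payload": {"plan": [[[0.006,0,-0.01],[0,0,0],0.06],[[0,0.029,0],[0,0,0],0.06],[[0,0.029,0],[0,0,0],0.06],[[0,0.029,0],[0,0,0],0.06],[[0,0.029,0],[0,0,0],0.06],[[0,0.029,0],[0,0,0],0.06],[[0,0.022,0],[0,0,0],0.06],[[0,0.01,0],[0,0,0],0.06]]}}

```text
time_s: 4.15
position: [0.5089, 0.1109, 0.1256]
tool_rot: [[0.975, -0.001, -0.22], [0.22, -0.0, 0.975], [-0.001, -1.0, 0.0]]
ft_force: [0.3, 0.3, 0.1]
grip_width: 0.0602
```

```bash
cat > look.py <<'E'
from rig import env
import cv2,numpy as np,pickle,sys
def grab(n,tag):
    s=env.observe(); p=env.get_image(n)
    if n=='wrist': T=np.eye(4);T[:3,:3]=s['tool_rot'];T[:3,3]=s['position'];p['w_from_t']=T
    cv2.imwrite(f'pics/{n}_{tag}.png',p['image'][:,:,::-1]); pickle.dump(p,open(f'{n}_{tag}.pkl','wb')); return s,p
E
python3 - <<'E'
from look import *
s,p=grab('wrist','a'); print(s['time_s'],s['position'],s['ft_force'],s['tool_rot'].round(3))
w=np.array([.5385,-.0095]);u=-s['tool_rot'][:,2]
print((s['tool_rot'].T@np.r_[w-s['position'][:2],0]))
grab('scene','a')
E
```

```text
4.15 [0.50892611 0.11092966 0.12555358] [0.29132791 0.28132186 0.06441161] [[ 0.975 -0.001 -0.22 ]
 [ 0.22  -0.     0.975]
 [-0.001 -1.     0.   ]]
[ 2.32520575e-03 -2.23653762e-05 -1.23985934e-01]
```

View pics/wrist_a.png

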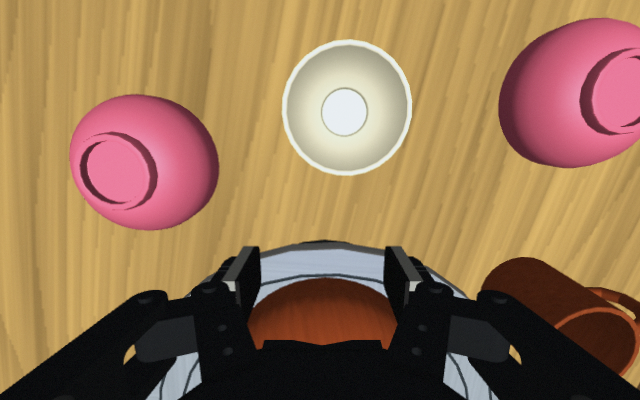

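View pics/scene_a.png

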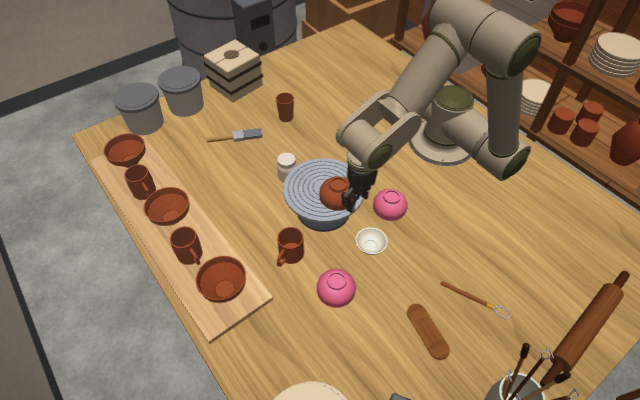

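Request:
{"api": "carry_out", "payload": {"plan": [[[0.002,0.004,0],[0,0,0],0.06],[[0,0.003,0],[0,0,0],0.06],[[0,0.002,0],[0,0,0],0.06],[[0,0,0],[0,0,0],0.06]]}}

```text
time_s: 4.75
position: [0.5108, 0.1128, 0.1173]
tool_rot: [[0.975, -0.0, -0.222], [0.222, -0.0, 0.975], [-0.0, -1.0, -0.0]]
ft_force: [-0.6, -0.3, -0.5]
grip_width: 0.0597
```

```bash
python3 - <<'E'
from look import *
s,p=grab('scene','b'); print(s['time_s'],s['position'],s['ft_force'],s['tool_rot'].round(3))
w=np.array([.5385,-.0095])
print((s['tool_rot'].T@np.r_[w-s['position'][:2],0]))
cv2.imwrite('pics/b.png',cv2.resize(p['image'][140:240,270:400,::-1],None,fx=5,fy=5,interpolation=cv2.INTER_CUBIC))
E
```

```text
4.75 [0.51081759 0.11281194 0.1173315 ] [-0.57799077 -0.34323664 -0.53961887] [[ 0.975 -0.    -0.222]
 [ 0.222 -0.     0.975]
 [-0.    -1.    -0.   ]]
[-1.99495914e-04  2.04126693e-06 -1.25405291e-01]
```

View pics/b.png

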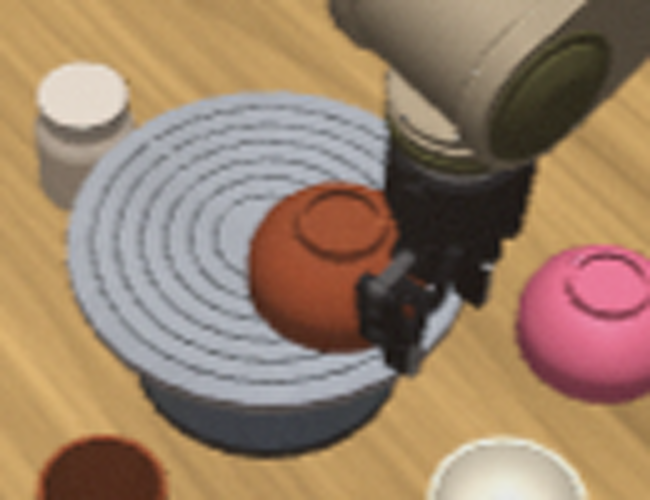

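Request:
{"api": "carry_out", "payload": {"plan": [[[0,0.003,0],[0,0,0],0.06],[[0,0,-0.004],[0,0,0],0.06],[[0,0,-0.004],[0,0,0],0.06],[[0,0,-0.003],[0,0,0],0.06],[[0,0,-0.002],[0,0,0],0.06],[[0,0,-0.002],[0,0,0],0.06],[[0,0,-0.002],[0,0,0],0.06],[[0,0,-0.002],[0,0,0],0.06]]}}

```text
time_s: 5.8
position: [0.5149, 0.0945, 0.1143]
tool_rot: [[0.975, -0.0, -0.222], [0.222, 0.001, 0.975], [-0.0, -1.0, 0.001]]
ft_force: [-1.2, 2.1, 0.6]
grip_width: 0.0603
```

Request:
{"api": "carry_out", "payload": {"plan": [[[0,0,-0.002],[0,0,0],0.06],[[0,0,-0.002],[0,0,0],0.06],[[0,0,-0.002],[0,0,0],0.06],[[0,0,-0.002],[0,0,0],0.06],[[0,0,-0.002],[0,0,0],0.06],[[0,0,-0.002],[0,0,0],0.06],[[0,0,0],[0,0,0],0.06]]}}

```text
time_s: 6.68
position: [0.5178, 0.0823, 0.1144]
tool_rot: [[0.975, 0.0, -0.222], [0.222, -0.0, 0.975], [0.0, -1.0, -0.0]]
ft_force: [-0.2, 0.2, 0.3]
grip_width: 0.0599
```

```bash
python3 - <<'E'
from look import *; from h import *
s,p=grab('scene','c'); print(s['time_s'],s['position'],s['ft_force'],s['wrist_torque'])
w=np.array([.5385,-.0095])
print((s['tool_rot'].T@np.r_[w-s['position'][:2],0]))
cv2.imwrite('pics/c.png',cv2.resize(p['image'][140:240,270:400,::-1],None,fx=5,fy=5,interpolation=cv2.INTER_CUBIC))
s,q=grab('wrist','c')
E
```

```text
6.675 [0.51784245 0.08228953 0.11435206] [-0.24379641  0.16212623  0.29948552] [ 0.17613892  0.02971999 -0.00624193]
[-2.33521076e-04  2.91229145e-05 -9.40850502e-02]
```

View pics/c.png

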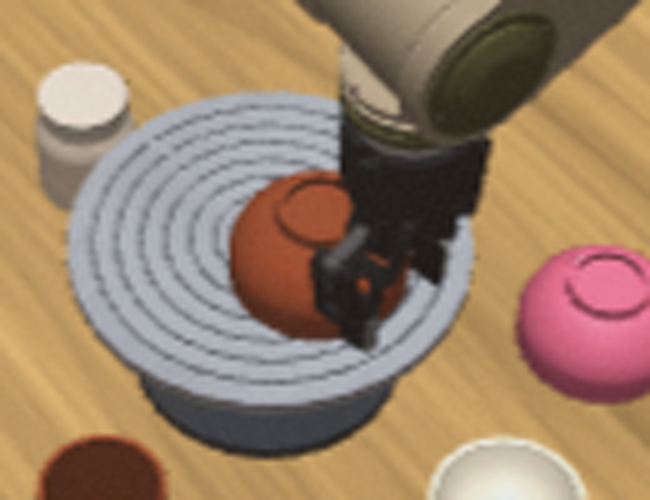

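View pics/wrist_c.png

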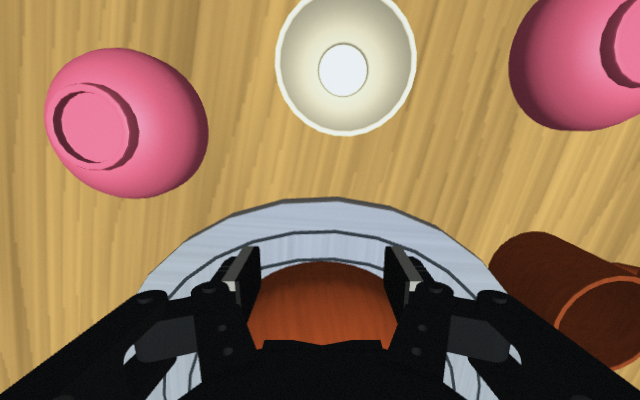

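```bash
cat > rear.py <<'E'
from h import *; import pickle,sys
def rear(tag):
    p=pickle.load(open(f'wrist_{tag}.pkl','rb')); m=terracotta(p['image'])
    cols=range(285,365); pts=[]
    for c in cols:
        r=np.where(m[215:345,c])[0]
        if len(r): pts.append((c,215+r.min()-.5))
    T=np.linalg.inv(p['w_from_t']); out={}
    for z in (.11,.13):
        B=back(p,pts,z); t=(np.c_[B,np.ones(len(B))]@T.T)[:,:3]
        v=least_squares(lambda v:np.hypot(t[:,0]-v[0],t[:,2]-v[1])-.055,[0,t[:,2].max()-.055],loss='soft_l1',f_scale=.0005)
        b=T[:3,:3].T@(np.array([v.x[0],0,v.x[1]]))+p['w_from_t'][:3,3]
        out[z]=(v.x.round(4),b[:2].round(4),np.abs(v.fun).max().round(4))
    return out
print(rear(sys.argv[1]))
E
python3 rear.py c
```

```text
{0.11: (array([ 0.0001, -0.0576]), array([0.5307, 0.0261]), np.float64(0.0003)), 0.13: (array([-0.0001, -0.0484]), array([0.5284, 0.0351]), np.float64(0.0005))}
```

Request:
{"api": "carry_out", "payload": {"plan": [[[0,0,-0.002],[0,0,0],0.06],[[0,0,-0.002],[0,0,0],0.06],[[0,0,-0.0025],[0,0,0],0.06],[[0,0,-0.0025],[0,0,0],0.06],[[0,0,-0.0025],[0,0,0],0.06],[[0,0,-0.0025],[0,0,0],0.06],[[0,0,-0.0025],[0,0,0],0.06],[[0,0,-0.0025],[0,0,0],0.06]]}}

```text
time_s: 7.78
position: [0.522, 0.0639, 0.1143]
tool_rot: [[0.975, 0.0, -0.222], [0.222, 0.0, 0.975], [0.0, -1.0, 0.0]]
ft_force: [-1.1, 1.9, -0.2]
grip_width: 0.06
```

Request:
{"api": "carry_out", "payload": {"plan": [[[0,0,-0.002],[0,0,0],0.06],[[0,0,-0.002],[0,0,0],0.06],[[0,0,-0.002],[0,0,0],0.06],[[0,0,-0.002],[0,0,0],0.06],[[0,0,-0.001],[0,0,0],0.06],[[0,0,0],[0,0,0],0.06]]}}

```text
time_s: 8.52
position: [0.524, 0.0551, 0.1143]
tool_rot: [[0.975, 0.0, -0.222], [0.222, -0.0, 0.975], [0.0, -1.0, -0.0]]
ft_force: [-0.7, 1.5, -0.2]
grip_width: 0.0599
```

```bash
python3 - <<'E'
from look import *; from h import *
s,p=grab('top','d'); print(s['time_s'],s['position'],s['ft_force'],s['wrist_torque'])
w=np.array([.5385,-.0095])
print((s['tool_rot'].T@np.r_[w-s['position'][:2],0]))
s,q=grab('wrist','d')
s,q=grab('scene','d')
print(wheelfit(q,w))
cv2.imwrite('pics/d.png',cv2.resize(q['image'][140:240,270:400,::-1],None,fx=5,fy=5,interpolation=cv2.INTER_CUBIC))
E
python3 rear.py d
```

```text
8.525 [0.52401367 0.05507596 0.11434901] [-0.66067999  1.481571   -0.15682447] [0.19851542 0.05183933 0.01181781]
[-2.13734977e-04  1.63353633e-05 -6.61805307e-02]
(array([ 0.5385, -0.0115]), np.float64(27.562248648470465), np.int64(948))
{0.11: (array([-0.    , -0.0576]), array([ 0.5368, -0.001 ]), np.float64(0.0004)), 0.13: (array([-0.0002, -0.0484]), array([0.5345, 0.0079]), np.float64(0.0005))}
```

View pics/d.png

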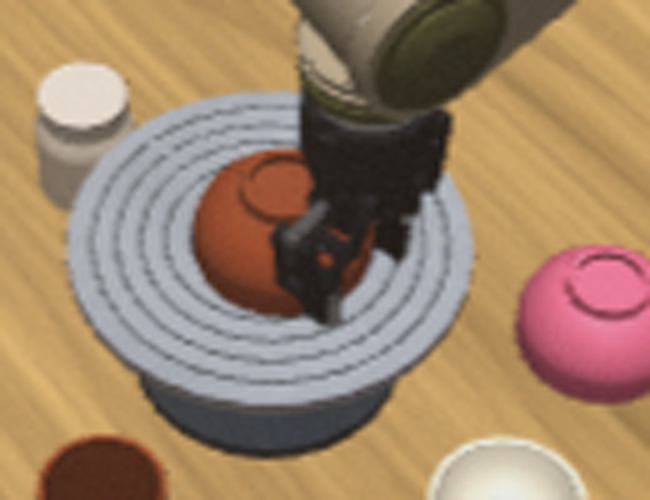

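View pics/wrist_d.png

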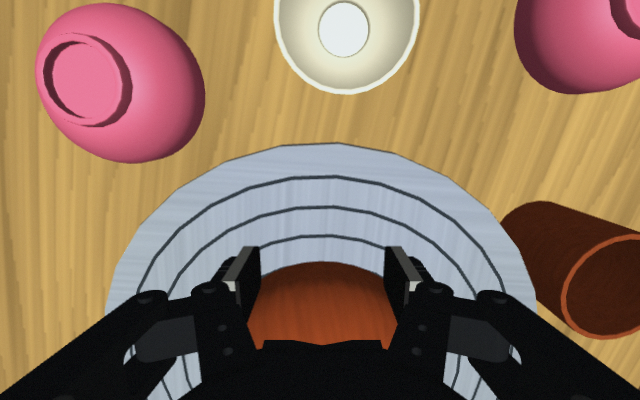

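Request:
{"api": "carry_out", "payload": {"plan": [[[0,0,-0.002],[0,0,0],0.06],[[0,0,-0.002],[0,0,0],0.06],[[0,0,-0.002],[0,0,0],0.06],[[0,0,-0.001],[0,0,0],0.06],[[0,0,-0.001],[0,0,0],0.06],[[0,0,0],[0,0,0],0.06],[[0,0,0],[0,0,0],0.06]]}}

```text
time_s: 9.55
position: [0.5258, 0.0474, 0.1143]
tool_rot: [[0.975, 0.0, -0.222], [0.222, -0.0, 0.975], [-0.0, -1.0, -0.0]]
ft_force: [-0.4, 1.3, 0.2]
grip_width: 0.0601
```

```bash
python3 - <<'E'
from look import *; from h import *
s,p=grab('wrist','e'); print(s['time_s'],s['position'],s['ft_force'])
w=np.array([.5385,-.0095])
print((s['tool_rot'].T@np.r_[w-s['position'][:2],0]))
print(wheelfit(p,w))
E
python3 rear.py e
```

```text
9.55 [0.52577089 0.04737143 0.11433368] [-0.39531436  1.2867387   0.196371  ]
[-2.24057167e-04  1.18627309e-05 -5.82781227e-02]
(array([ 0.5387, -0.0119]), np.float64(100.83779320071258), np.int64(421))
{0.11: (array([ 0.0001, -0.0576]), array([ 0.5386, -0.0088]), np.float64(0.0003)), 0.13: (array([-0.0001, -0.0484]), array([5.364e-01, 2.000e-04]), np.float64(0.0005))}
```

Within a millimetre or two by this view. I'll back off straight, rise and check from above.

Request:
{"api": "carry_out", "payload": {"plan": [[[0,0,0.002],[0,0,0],0.06],[[0,0,0.006],[0,0,0],0.06],[[0,0,0.015],[0,0,0],0.06],[[0,0,0.02],[0,0,0],0.06],[[0,-0.01,0.01],[0,0,0],0.06],[[0,-0.04,0.01],[0,0,0],0.06],[[0,-0.04,0.005],[0,0,0],0.06],[[0,-0.04,0],[0,0,0],0.06]]}}

```text
time_s: 10.6
position: [0.5102, 0.1147, 0.2465]
tool_rot: [[0.975, 0.001, -0.223], [0.223, -0.0, 0.975], [0.001, -1.0, -0.0]]
ft_force: [0.9, -0.6, 0.9]
grip_width: 0.0602
```

Request:
{"api": "carry_out", "payload": {"plan": [[[0,-0.04,0],[0,0,0],0.06],[[0,-0.03,0],[0,0,0],0.06],[[0,0,0],[0,0,0],0.06],[[0,0,0],[0,0,0],0.06]]}}

```text
time_s: 11.1
position: [0.5102, 0.1141, 0.3137]
tool_rot: [[0.975, -0.001, -0.222], [0.222, -0.0, 0.975], [-0.001, -1.0, 0.0]]
ft_force: [-0.2, 0.3, -0.5]
grip_width: 0.0602
```

```bash
python3 - <<'E'
from look import *; from h import *
for n in ['wrist','scene','top']:
    s,p=grab(n,'f'); print(n,s['time_s'],s['position'],s['ft_force'])
    w=wheelfit(p,(.5385,-.0095)); print(w)
    try:
        b=bowlfit(p,(.5386,-.009)); print(b[:3],'off',w[0]-b[0])
        show(p,b[0],w[0],f'pics/{n}_ff.png',2 if n=='wrist' else 4,(150,400,130,530) if n=='wrist' else (140,260,250,420))
    except Exception as e: print(e)
E
```

```text
wrist 11.1 [0.51017928 0.11405602 0.31373092] [-0.23174806  0.25484292 -0.54799938]
(array([ 0.5387, -0.0119]), np.float64(53.429697414340104), np.int64(788))
(array([ 0.53861545, -0.00807001]), np.float64(0.9261447756911463), np.int64(6622)) off [ 8.45487605e-05 -3.82998815e-03]
scene 11.15 [0.51017898 0.11396699 0.31337562] [ 0.01211347  0.12681054 -0.14032275]
(array([ 0.5391, -0.0115]), np.float64(26.06455635224413), np.int64(1192))
(array([ 0.53893081, -0.00964915]), np.float64(0.7512237996314907), np.int64(913)) off [ 0.00016919 -0.00185085]
top 11.2 [0.51023951 0.11389887 0.31330823] [ 0.92645706 -0.16199423 -0.75491804]
(array([ 0.5375, -0.0075]), np.float64(21.457233131665298), np.int64(1219))
(array([ 0.53784961, -0.00556705]), np.float64(0.6031156789248365), np.int64(758)) off [-0.00034961 -0.00193295]
```

View pics/wrist_ff.png

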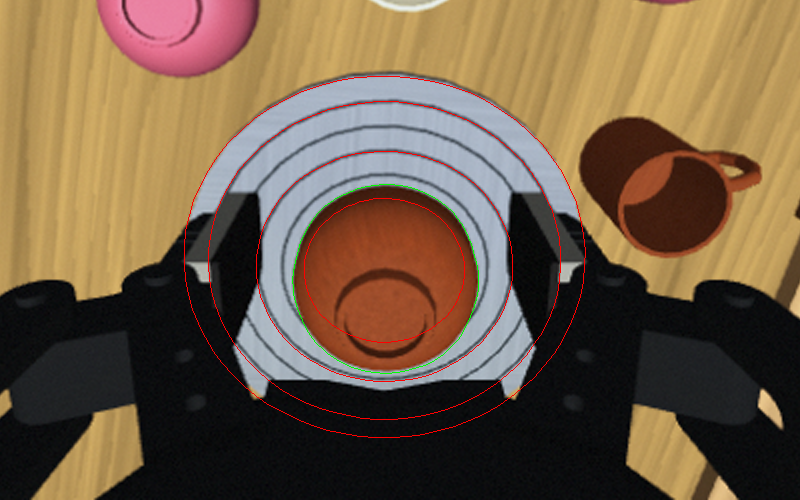

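View pics/scene_ff.png

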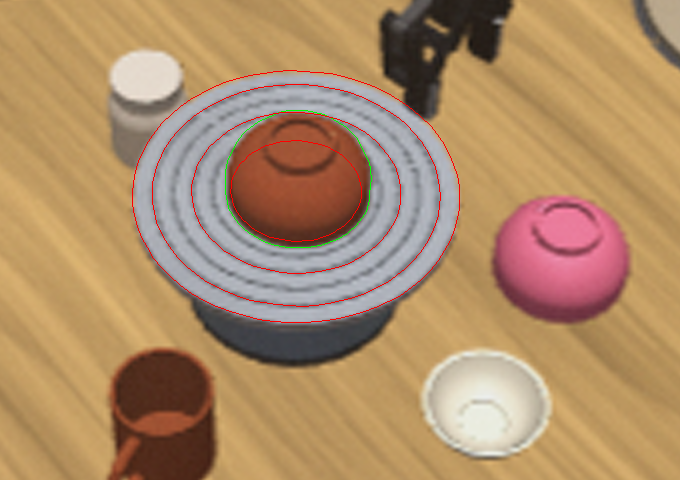

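```bash
python3 - <<'E'
from h import *; import pickle
p=pickle.load(open('wrist_f.pkl','rb')); im=p['image'].astype(np.float32)
w=np.array([.5387,-.0115]); T=p['w_from_t']; zt=T[:2,2]/np.linalg.norm(T[:2,2]); xt=T[:2,0]
rr=np.arange(.045,.130,.0005)
for ang in (-40,-20,0,20,40):
    c,s=np.cos(np.radians(ang)),np.sin(np.radians(ang)); d=zt*c+np.array([-zt[1],zt[0]])*s
    P=np.c_[w+rr[:,None]*d,0*rr+.11]; uv=proj(p,P).astype(np.float32)
    v=np.stack([cv2.remap(im[...,k],uv[:,0],uv[:,1],cv2.INTER_CUBIC).ravel() for k in range(3)],1)
    sat=v[:,0]-v[:,2]; g=v.mean(1)
    edge=rr[np.where(sat>12)[0][rr[np.where(sat>12)[0]]<.075].max()]
    gs=[]
    for R in (.065,.08,.095,.11):
        k=abs(rr-R)<.005; wt=np.clip(g[k].max()-8-g[k],0,None)
        if R==.065: 
            k=(rr>.0615)&(rr<.07); wt=np.clip(np.median(g[k])-g[k],0,None)
        gs.append((rr[k]*wt).sum()/wt.sum())
    print(ang,'bowl edge',edge.round(4),'grooves',np.round(gs,4))
E
```

```text
-40 bowl edge 0.057 grooves [0.0645 0.0796 0.0943 0.1094]
-20 bowl edge 0.0575 grooves [0.0647 0.0796 0.0946 0.1095]
0 bowl edge 0.0575 grooves [0.0647 0.0796 0.0945 0.1095]
20 bowl edge 0.057 grooves [0.0648 0.0796 0.0947 0.1096]
40 bowl edge 0.0565 grooves [0.0645 0.0796 0.0944 0.1095]
```

Request:
{"api": "carry_out", "payload": {"plan": [[[0,0.03,-0.01],[0,0,0],0.06],[[0,0.03,-0.01],[0,0,0],0.06],[[0,0.03,-0.01],[0,0,0],0.06],[[0,0.03,0],[0,0,0],0.06],[[0,0.03,0],[0,0,0],0.06],[[0,0.025,0],[0,0,0],0.06],[[0,0.015,0],[0,0,0],0.06],[[0,0.005,0],[0,0,0],0.06]]}}

```text
time_s: 12.25
position: [0.5167, 0.0845, 0.1181]
tool_rot: [[0.975, -0.003, -0.222], [0.222, 0.0, 0.975], [-0.002, -1.0, 0.001]]
ft_force: [-0.0, 1.2, -0.2]
grip_width: 0.0599
```

Request:
{"api": "carry_out", "payload": {"plan": [[[0,0.002,-0.008],[0,0,0],0.06],[[0,0.001,-0.008],[0,0,0],0.06],[[0,0,-0.005],[0,0,0],0.06],[[0,0,-0.003],[0,0,0],0.06],[[0,0,0],[0,0,0],0.06],[[0,0,0],[0,0,0],0.06]]}}

```text
time_s: 13.0
position: [0.5226, 0.0612, 0.1164]
tool_rot: [[0.975, 0.0, -0.222], [0.222, 0.0, 0.975], [0.0, -1.0, -0.0]]
ft_force: [0.1, -0.6, 0.6]
grip_width: 0.0599
```

```bash
python3 - <<'E'
from rig import env
import numpy as np
s=env.observe(); print(s['time_s'],s['position'],s['ft_force'],s['tool_rot'].T@np.r_[np.array([.5385,-.0095])-s['position'][:2],0])
E
```

```text
13.0 [0.52261256 0.06121856 0.1164065 ] [ 0.10769023 -0.56317505  0.58089058] [-2.29275100e-04  5.69832445e-08 -7.24808440e-02]
```

Request:
{"api": "carry_out", "payload": {"plan": [[[0,0.002,-0.006],[0,0,0],0.06],[[0,0,-0.004],[0,0,0],0.06],[[0,0,-0.002],[0,0,0],0.06],[[0,0,-0.001],[0,0,0],0.06],[[0,0,-0.001],[0,0,0],0.06],[[0,0,-0.0015],[0,0,0],0.06],[[0,0,-0.001],[0,0,0],0.06],[[0,0,0],[0,0,0],0.06]]}}

```text
time_s: 14.0
position: [0.5262, 0.0451, 0.1143]
tool_rot: [[0.975, -0.0, -0.222], [0.222, 0.0, 0.975], [-0.0, -1.0, 0.0]]
ft_force: [-0.7, 1.8, 0.1]
grip_width: 0.0599
```

```bash
python3 - <<'E'
from rig import env
import numpy as np
s=env.observe(); print(s['time_s'],s['position'],s['ft_force'],s['tool_rot'].T@np.r_[np.array([.5385,-.0095])-s['position'][:2],0])
E
```

```text
14.0 [0.52621654 0.04510506 0.11429127] [-0.70672053  1.8338854   0.11951872] [-1.52171590e-04 -1.46373243e-05 -5.59693901e-02]
```

At the intended 56.0 mm. Backing off and checking again.

Request:
{"api": "carry_out", "payload": {"plan": [[[0,0,0.002],[0,0,0],0.06],[[0,0,0.006],[0,0,0],0.06],[[0,0,0.015],[0,0,0],0.06],[[0,0,0.02],[0,0,0],0.06],[[0,-0.01,0.01],[0,0,0],0.06],[[0,-0.04,0.01],[0,0,0],0.06],[[0,-0.04,0.005],[0,0,0],0.06],[[0,-0.04,0],[0,0,0],0.06]]}}

```text
time_s: 15.0
position: [0.5108, 0.1123, 0.2465]
tool_rot: [[0.975, 0.001, -0.223], [0.223, -0.0, 0.975], [0.001, -1.0, -0.0]]
ft_force: [-0.1, 0.1, 0.1]
grip_width: 0.06
```

Request:
{"api": "carry_out", "payload": {"plan": [[[0,-0.04,0],[0,0,0],0.06],[[0,-0.03,0],[0,0,0],0.06],[[0,0,0],[0,0,0],0.06],[[0,0,0],[0,0,0],0.06]]}}

```text
time_s: 15.5
position: [0.5107, 0.1116, 0.3137]
tool_rot: [[0.975, -0.001, -0.222], [0.222, -0.0, 0.975], [-0.001, -1.0, 0.0]]
ft_force: [0.2, 1.1, -0.8]
grip_width: 0.06
```

```bash
python3 - <<'E'
from look import *; from h import *
for n in ['wrist','scene','top']:
    s,p=grab(n,'g'); print(n,s['time_s'],s['position'],s['ft_force'])
    w=wheelfit(p,(.5385,-.0095)); b=bowlfit(p,(.5386,-.009)); print(w[0],b[:3],'off',w[0]-b[0])
    if n=='top': show(p,b[0],w[0],'pics/topgg.png',4,(140,280,240,420))
    if n!='wrist': continue
    im=p['image'].astype(np.float32); T=p['w_from_t']; zt=T[:2,2]; w=np.array([.5387,-.0115]); rr=np.arange(.045,.130,.0005)
    P=np.c_[w+rr[:,None]*zt,0*rr+.11]; uv=proj(p,P).astype(np.float32)
    v=np.stack([cv2.remap(im[...,k],uv[:,0],uv[:,1],cv2.INTER_CUBIC).ravel() for k in range(3)],1)
    k=np.where((v[:,0]-v[:,2]>12)&(rr<.075))[0]; print('edge',rr[k.max()])
E
```

```text
wrist 15.5 [0.51071653 0.11163607 0.31371747] [ 0.23571891  1.074411   -0.83903891]
[ 0.5387 -0.0119] (array([ 0.53903722, -0.01021903]), np.float64(0.9103867728008049), np.int64(6631)) off [-0.00033722 -0.00168097]
edge 0.05500000000000001
scene 15.55 [0.51071993 0.11154833 0.31336804] [-0.61006181  0.24560655 -0.4792463 ]
[ 0.5391 -0.0115] (array([ 0.53903695, -0.01169604]), np.float64(0.802010115662876), np.int64(910)) off [6.30498478e-05 1.96041207e-04]
top 15.6 [0.51077879 0.11147336 0.31328886] [-0.65502433  0.41108115  0.12391134]
[ 0.5375 -0.0075] (array([ 0.53841094, -0.00731134]), np.float64(0.6580179675834448), np.int64(756)) off [-0.00091094 -0.00018866]
```

View pics/topgg.png

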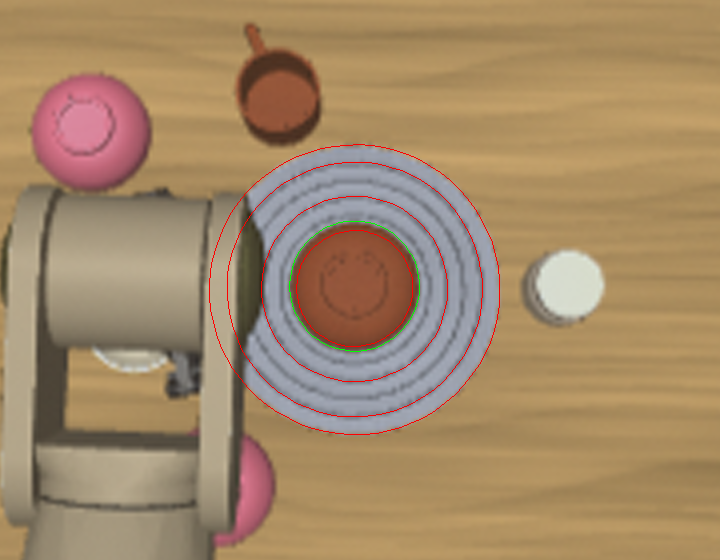

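View pics/scene_g.png

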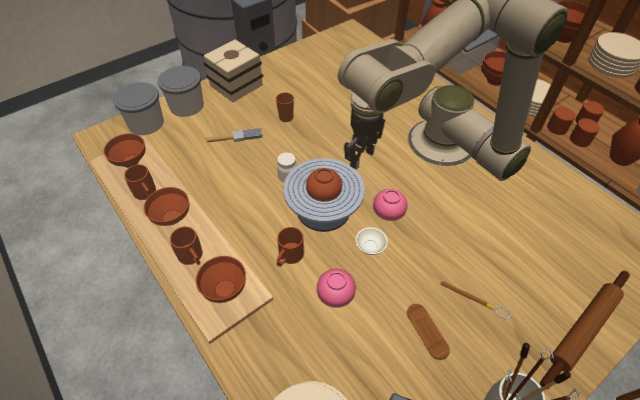

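All views show the bowl centred to within about 1–2 mm, standing flat, with the other objects where they were and the hand clear by 14 cm. Handing in.

```bash
python3 -c "
from rig import env
print(env.close_job())"
```

```text
the job is handed in; nothing more can be done
None
```

The terracotta bowl is centred on the wheel to about 2 mm or better. I pushed it about 50 mm along a line through the wheel's axis, with both fingertips against the rim band at roughly 15–20 mm/s. Contact force at the checks was about 2 N. The first push stopped about 2–3 mm short, so I made a second small push and then lifted the hand clear.

**Centring:** The last checks put the remaining offset at 0.2 mm in the scene view and 0.9 mm in the top view. In the wrist view, the silhouette fit disagreed a little at 1.7 mm. A direct check there, comparing the bowl's near edge with the grooves, read 0–0.5 mm.

**Everything else:** The bowl stands flat, and in the pictures the pink bowls, mug, jar and dish look unmoved. I did not measure their positions. I handed in at 15.6 s; the limit was 51 s.

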